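# Pack the drilled walnut desk set into its nested tray

### The job

Pack one desk set: put the three drilled walnut pieces (round, square and oblong) into the tray, each lying flat on the floor of the nest cut to its own shape. Leave the three undrilled blanks standing where they are on the drying board, because they still have to go to the drill.

Things in the scene. Friction and masses are not known exactly. Their poses are not given: they have to be found in the camera images.
- round_drilled: finished dark walnut disc of diameter 60 mm, 42 mm tall, with one upright through-hole 28 mm in diameter in the middle. Origin: centre of the underside; z up. Loose, about 0.1 kg, starts standing flat on the white drying board (4 mm thick), among the others, about 100 mm (along the board's x) or 130 mm (along its y) from centre to centre of its neighbours.
- square_drilled: finished dark walnut block 58 x 58 mm, 42 mm tall, with one upright through-hole 28 mm in diameter in the middle. Origin: centre of the underside; z up. Loose, about 0.1 kg, starts standing flat on the white drying board (4 mm thick), among the others, about 100 mm (along the board's x) or 130 mm (along its y) from centre to centre of its neighbours.
- oblong_drilled: finished dark walnut block 40 (its x) x 100 (its y) mm, 42 mm tall, with two upright through-holes 24 mm in diameter, 25 mm either side of the middle along its length. Origin: centre of the underside; z up. Loose, about 0.1 kg, starts standing flat on the white drying board (4 mm thick), among the others, about 100 mm (along the board's x) or 130 mm (along its y) from centre to centre of its neighbours.
- round_blank: undrilled walnut disc of diameter 60 mm, 42 mm tall: same outline as the drilled one, but solid, with a plain closed top. Origin: centre of the underside. Loose, stands on the same board. Does not belong in the tray.
- square_blank: undrilled walnut block 58 x 58 mm, 42 mm tall: same outline as the drilled one, but solid, with a plain closed top. Origin: centre of the underside. Loose, stands on the same board. Does not belong in the tray.
- oblong_blank: undrilled walnut block 40 (its x) x 100 (its y) mm, 42 mm tall: same outline as the drilled one, but solid, with a plain closed top. Origin: centre of the underside. Loose, stands on the same board. Does not belong in the tray.
- nest_round: light wood nest plate 98 (x) x 130 (y) x 12 mm with a grey-floored round recess of diameter 77 mm in its middle, 8 mm deep (4 mm of floor below). Fixed in the tray, side by side with the other two along its x, 100 mm apart, in any order. Origin: centre of the plate's underside, under the middle of the recess; z up. The recess floor is at z = 4 mm and the plate's top at z = 12 mm in this frame.
- nest_square: light wood nest plate 98 (x) x 130 (y) x 12 mm with a grey-floored square recess 72 x 72 mm in its middle, 8 mm deep (4 mm of floor below). Fixed in the tray, side by side with the other two along its x, 100 mm apart, in any order. Origin: centre of the plate's underside, under the middle of the recess; z up. The recess floor is at z = 4 mm and the plate's top at z = 12 mm in this frame.
- nest_oblong: light wood nest plate 98 (x) x 130 (y) x 12 mm with a grey-floored oblong recess 55 (x) x 115 (y) mm in its middle, 8 mm deep (4 mm of floor below). Fixed in the tray, side by side with the other two along its x, 100 mm apart, in any order. Origin: centre of the plate's underside, under the middle of the recess; z up. The recess floor is at z = 4 mm and the plate's top at z = 12 mm in this frame.
- tray: shallow brown wooden packing tray 316 (x) x 146 (y) mm, rim 17 mm high, level with the tops of the three nests it holds in a row along its x. Fixed to the bench. Origin: centre of its underside. It stands to the robot's left or right, the drying board on the other side. A can, a cup and a brush stand beyond the work, at x above 0.75.

How it is judged:
By the outcome, as a careful person would: the job done as asked, in the order asked, and still so for the second after the job is handed in, with the robot touching nothing.
It also fails if it takes over 83 s, if anything falls off the work surface, if the arm or the gripper's body presses on something with over 40 N, if the wrist force passes 120 N, or if a joint passes its speed limit or range.

### The arm

A 6-joint arm with a two-finger parallel gripper is mounted at the origin on the work surface. World frame = base frame: x ahead of the robot, y to its left, z up, the work surface at z = 0. Lengths are in m, angles in rad, forces in N, time in s.
With the tool pointing down it reaches from about 0.375 to 0.9 m from the base axis. Payload 3.1 kg.
Tool frame: the origin (TCP) lies on the centre line of the jaws, within the pads' length; the fingertips stand robot.tcp_to_tips ahead of it and the grasp point (between the pads) lies 3 mm ahead of it (robot.tcp_to_tips is the distance from the TCP to the fingertips, in m); z points along the fingers, y is the line along which they close (so a half turn about z gives the same grasp; the last joint's range is limited). The gripper opens to 87 mm and grips with 3 to 60 N. Pads are 19 mm wide; open, the fingers measure 117 mm over their backs; the gripper's body (75 mm by 190 mm) begins 51 mm behind the grasp point.
Start: joints at [-0.178, 0.527, 1.433, -0, 1.181, -0.178], TCP at [0.625, 0, 0.224] pointing down, gripper open.
Joint ranges: [-3.08, 3.08], [-0.75, 2.2], [0.22, 2.44], [-1.43, 4.57], [0, 2.65], [-2.85, 2.85]. Speed limits (rad/s): [2.79, 2.79, 3.14, 3.14, 3.14, 3.14].

### API

Orientations are given as a unit quaternion [x, y, z, w].
In Python, from rig import robot gives the robot as it stands. The module is installed in compiled form; this text tells all that it offers.
- The arm moves only by the shell command python3 -m jog 'ROWS' [FORCE]. ROWS is JSON, one flat list of numbers, 5 for each row, row after row: the finger opening in m, from 0 to 0.087, then the shift along the tool's x, y, z in m, then the turn about the tool's z in units of 10 degrees (1.0 is 10 degrees). In form: [claw, x, y, z, roll, claw, x, y, z, roll, ...]. A call has 1 to 20 rows; each row shifts and turns the commanded pose from where the row before left it, along the tool's axes as they then stand; what a row does not reach is not made up. A row lasts 1/8 s, in which the tool goes at most 62.5 mm and 10.7 degrees, less where a joint would pass 70% of its speed; a pose out of reach is approached as far as the arm can. A call with a gripper value outside its range is refused whole. The fingers move at their own pace and stop on an object; FORCE is the grip in N (left out, the last holds). Time passes only in rows, so rows that do not move let the fingers close. It gives the time, the measured TCP pose, the force, the opening and the grip force at its end, in the units of the state.
- robot.get_obs(): the state, without advancing time (a new reading comes with each control period).
- robot.camera(name): name is "scene" or "side" or "wrist"; returns the picture (400x640x3 uint8, blue, green, red); there is no depth.
- robot.camera_model(name): a dict with "fx", "fy", "cx", "cy" (pixels), "distortion" ([k1, k2, p1, p2, k3] as OpenCV has them; the pictures are not rectified), "R" (3x3) and "t" (3): a world point X has camera coordinates R X + t; the wrist camera has in their place "tool_from_camera" (4x4, takes a point from camera to tool coordinates, whose origin is the TCP and whose axes are the flange's). Camera axes: x right, y down, z forward; pixel columns grow to the right and rows downward; lengths in m; the calibration is good to about 2 mm. A picture is of the moment at which its call begins: read the wrist's pose just before it. camera_model takes no time and is no camera call.
- robot.hand_in(): hands the job in; it is judged then, once.
Trained networks look in the newest picture that a camera, given by its name, has taken for a name from the list of things; names that differ only in an ending like _2 or _b are one class to them, and where a whole thing is asked for, a point or a joint stands for the part that bears it (a point fixed in the world has none). Each returns a list of dicts, best first, with "conf" (0 to 1); they miss things now and then, are a little off and sometimes report something else, mostly with a low value. They report only what shows in the picture. A call takes as long as a camera call.
- robot.look_for(camera, label): "extent" ([centre column, centre row, width, height] in pixels, round what is visible of it).
- robot.outline_of(camera, label): "region" (400x640 bool, what is visible of it) and "extent" ([centre column, centre row, width, height] in pixels, round what is visible of it).
The state is a dict: "time": time; "q": joint angles; "joint_velocities": joint speeds; "joint_torque": joint torques, N m; "position": TCP position; "tool_rot": TCP orientation; "ft_force": force on the tool from outside, world axes, zero at the start; "moment": the same for the moment, N m; "grip_width": finger opening in m; "grip_force": force on a finger pad.
Only numpy, scipy, OpenCV 4.12 (cv2) and the standard library are available. Lean on these libraries where they do the work, as an engineer would, in place of code of your own. Each camera call takes 0.05 s, during which the arm holds its last target. There are 200 camera calls.

## Working session

There is one attempt and no reset: what is moved stays moved. The work goes in short steps, Python scripts to look and compute and a shell command to move; the robot and the scene stay as the last step left them, time stands still between calls to the robot, and variables do not carry over. Pictures are saved under pics/ and viewed, at most 14 in all, crops included, and the job is handed in when it is done.

```bash
mkdir -p pics; cat > h.py <<'E'
import numpy as np, cv2
from rig import robot
from scipy.spatial.transform import Rotation as Ro
def cam(n,o=None):
    m=robot.camera_model(n);K=np.array([[m['fx'],0,m['cx']],[0,m['fy'],m['cy']],[0,0,1]]);d=np.array(m['distortion'],float)
    if 'R' in m: R=np.array(m['R']);t=np.array(m['t'])
    else:
        T=np.eye(4);T[:3,:3]=Ro.from_quat(o['tool_rot']).as_matrix();T[:3,3]=o['position']
        W=np.linalg.inv(T@np.array(m['tool_from_camera']));R=W[:3,:3];t=W[:3,3]
    return K,d,R,t
def ray(c,uv,z):
    K,d,R,t=c
    p=cv2.undistortPoints(np.array(uv,float).reshape(-1,1,2),K,d).reshape(-1,2)
    D=np.c_[p,np.ones(len(p))]@R; C=-R.T@t
    return C+D*((z-C[2])/D[:,2])[:,None]
E
cat > a.py <<'E'
from h import *
o=robot.get_obs();print(o['position'],o['tool_rot'],robot.tcp_to_tips)
for n in ['scene','side','wrist']:
    cv2.imwrite(f'pics/{n}0.png',robot.camera(n))
    print(n,(-cam(n,o)[2].T@cam(n,o)[3]).round(3))
P=['round_drilled','square_drilled','oblong_drilled','round_blank','square_blank','oblong_blank']
N=['nest_round','nest_square','nest_oblong']
c=cam('scene')
for l in P+N:
    for r in robot.look_for('scene',l)[:3]:
        e=r['extent'];print(l,round(r['conf'],2),np.round(e),ray(c,e[:2],.04 if l in P else .01).round(3)[0,:2])
E
python3 a.py
```

```text
[6.24276368e-01 1.47973273e-04 2.23281042e-01] [ 7.07094730e-01  7.07118024e-01 -6.21865150e-04 -8.69164619e-04] 0.022
scene [0.874 0.325 0.782]
side [ 0.217 -0.443  0.669]
wrist [0.624 0.073 0.384]
round_drilled 0.97 [348. 276.  27.  38.] [0.63  0.145]
square_drilled 0.77 [408. 210.  41.  38.] [0.431 0.13 ]
oblong_drilled 0.58 [456. 249.  54.  43.] [0.434 0.257]
round_blank 0.8 [377. 247.  27.  34.] [0.544 0.143]
square_blank 0.98 [428. 280.  43.  36.] [0.524 0.258]
square_blank 0.56 [271. 177. 146.  70.] [ 0.585 -0.137]
oblong_blank 0.58 [397. 326.  51.  65.] [0.636 0.273]
nest_round 0.83 [282. 160.  42.  38.] [ 0.522 -0.176]
nest_square 0.82 [230. 180.  50.  49.] [ 0.647 -0.216]
nest_oblong 0.84 [316. 156.  53.  30.] [ 0.455 -0.129]
nest_oblong 0.39 [455. 251.  54.  43.] [0.42  0.255]
```

View pics/scene0.png

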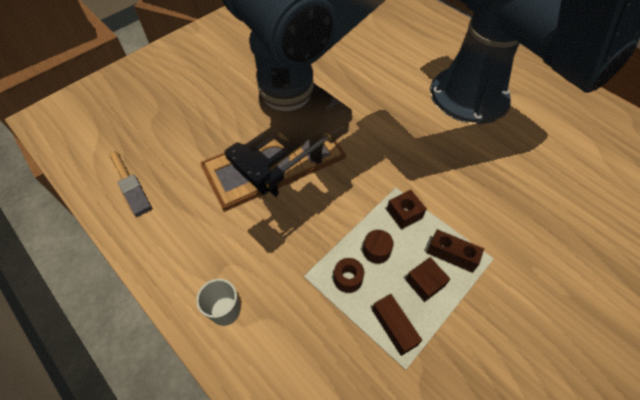

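View pics/wrist0.png

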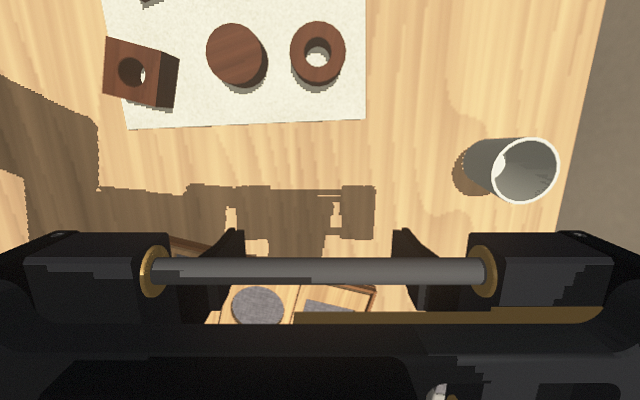

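View pics/side0.png

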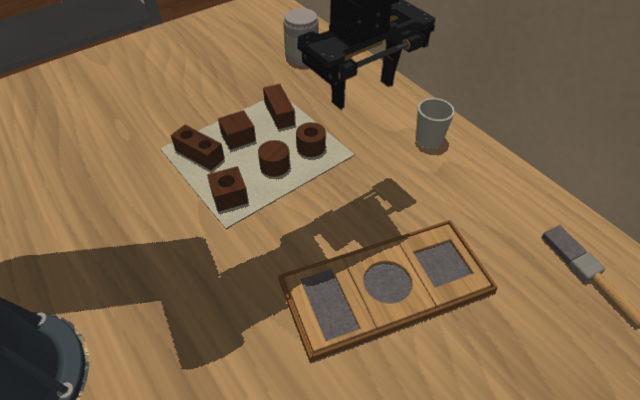

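The scene and side views confirm the labels. In the scene view the drilled pieces are the round (348,276), square (408,208) and oblong (456,249). In the side view the nests are oblong (330,305), round (388,282) and square (443,262). Next I'll fit prism silhouettes to the outlines.

```bash
cat >> h.py <<'E'
from scipy.optimize import minimize
def shape(l):
    n='nest' in l
    if 'round' in l:
        a=np.linspace(0,2*np.pi,48,endpoint=False);return (.0385 if n else .03)*np.c_[np.cos(a),np.sin(a)]
    w,h=((.072,.072) if n else (.058,.058)) if 'square' in l else ((.055,.115) if n else (.04,.1))
    return np.array([[-w,-h],[w,-h],[w,h],[-w,h]])/2
def verts(l,p,zs):
    s=shape(l);c,n=np.cos(p[2]),np.sin(p[2]);s=s@np.array([[c,n],[-n,c]])+p[:2]
    return np.vstack([np.c_[s,np.full(len(s),z)] for z in zs])
def proj(c,V):
    K,d,R,t=c;return cv2.projectPoints(V,cv2.Rodrigues(R)[0],t,K,d)[0].reshape(-1,2)
def fit(l,obs,zs,yaws):
    # obs: list of (cam, region)
    def cost(p):
        s=0
        for c,reg in obs:
            h=cv2.convexHull(proj(c,verts(l,p,zs)).astype(np.float32))
            m=np.zeros((400,640),np.uint8);cv2.fillConvexPoly(m,np.round(h*16).astype(np.int32),255,cv2.LINE_AA,4)
            m=m/255.;s+=1-np.minimum(m,reg).sum()/np.maximum(m,reg).sum()
        return s/len(obs)
    c,reg=obs[0];v,u=np.nonzero(reg);x0=ray(c,[[u.mean(),v.mean()]],np.mean(zs))[0,:2]
    best=None
    for y in yaws:
        r=minimize(cost,[*x0,y],method='Nelder-Mead',options=dict(initial_simplex=np.array([[*x0,y],[x0[0]+.01,x0[1],y],[x0[0],x0[1]+.01,y],[*x0,y+.2]]),xatol=1e-4,fatol=1e-5))
        if best is None or r.fun<best.fun: best=r
    return best.x,best.fun
def reg(n,l,near=None):
    R=robot.outline_of(n,l)
    if near is not None: R=[r for r in R if np.hypot(*(np.array(r['extent'][:2])-near))<30]
    return R[0] if R else None
E
cat > b.py <<'E'
from h import *
robot.camera('scene');robot.camera('side')
for l,nr in [('round_drilled',None),('square_drilled',None),('oblong_drilled',None),('nest_round',(388,282)),('nest_square',(443,262)),('nest_oblong',(330,305))]:
    n='nest' in l
    for k in [['side'],['scene']][:1 if n else 2]:
        rs=[(cam(q),reg(q,l,nr if n else None)) for q in k]
        if rs[0][1] is None: print(l,k,'none');continue
        p,f=fit(l,[(c,r['region'].astype(float)) for c,r in rs],(.0165,) if n else (.004,.046),[0] if 'round' in l else [-.9,-.4,0,.4,.9])
        print(l,k,[round(r['conf'],2) for _,r in rs],np.round(rs[0][1]['extent']),p.round(4),'deg',round(np.degrees(p[2]),1),'cost',round(f,3))
E
python3 b.py
```

```text
round_drilled ['side'] [0.79] [311. 139.  33.  38.] [0.6248 0.1441 0.0263] deg 1.5 cost 0.1
round_drilled ['scene'] [0.83] [347. 276.  28.  38.] [ 6.237e-01  1.400e-01 -3.000e-04] deg -0.0 cost 0.132
square_drilled ['side'] [0.65] [228. 188.  40.  46.] [ 0.4242  0.1238 -0.2681] deg -15.4 cost 0.04
square_drilled ['scene'] [0.81] [409. 209.  42.  38.] [ 0.4253  0.1217 -0.231 ] deg -13.2 cost 0.066
oblong_drilled ['side'] [0.92] [198. 149.  54.  45.] [0.4294 0.2568 0.3058] deg 17.5 cost 0.06
oblong_drilled ['scene'] [0.87] [456. 251.  53.  43.] [0.4293 0.2554 0.3729] deg 21.4 cost 0.061
nest_round ['side'] [0.97] [390. 284.  90.  85.] [ 0.5183 -0.2151  0.4018] deg 23.0 cost 0.599
nest_square ['side'] [0.76] [446. 267.  92.  81.] [ 0.6143 -0.2427 -0.2663] deg -15.3 cost 0.55
nest_oblong ['side'] [0.82] [328. 305.  92.  94.] [ 0.4175 -0.1674 -0.2642] deg -15.1 cost 0.473
```

```bash
cat > c.py <<'E'
import h
from h import *
h.shape=lambda l:np.array([[-.049,-.065],[.049,-.065],[.049,.065],[-.049,.065]])
robot.camera('side')
for l,nr in [('nest_round',(388,282)),('nest_square',(443,262)),('nest_oblong',(330,305))]:
    r=reg('side',l,nr)
    if r is None: print('none');continue
    p,f=fit(l,[(cam('side'),r['region'].astype(float))],(.017,),[-.5,-.25,0])
    print(l,p.round(4),np.degrees(p[2]).round(1),round(f,3))
print(robot.get_obs()['time'])
E
python3 c.py
```

```text
nest_round [ 0.5341 -0.192  -0.2679] -15.3 0.024
nest_square [ 0.6307 -0.2175 -0.2744] -15.7 0.026
nest_oblong [ 0.4376 -0.1659 -0.2549] -14.6 0.025
1.35
```

```bash
cat > go.py <<'E'
from h import *
import sys
x,y,z,psi=map(float,sys.argv[1:5])
o=robot.get_obs();M=Ro.from_quat(o['tool_rot']).as_matrix()
cur=np.degrees(np.arctan2(M[1,1],M[0,1]));dr=(cur-psi+90)%180-90
M2=M@Ro.from_euler('z',dr,degrees=True).as_matrix()
print('psi',cur.round(2),'roll units',(dr/10).round(3),'shift mm after roll',((np.array([x,y,z])-o['position'])@M2*1000).round(1),'q6',round(o['q'][5],2),'t',o['time'],'pos',np.round(o['position'],4))
E
python3 go.py .4247 .1228 .16 -14.5; python3 go.py .4247 .1228 .04 -14.5
```

```text
psi -0.0 roll units 1.45 shift mm after roll [  68.7 -224.7   64.2] q6 -0.18 t 1.35 pos [0.625  0.     0.2243]
psi -0.0 roll units 1.45 shift mm after roll [  68.7 -224.7  184.2] q6 -0.18 t 1.35 pos [0.625  0.     0.2243]
```

```bash
python3 -m jog '[0.08,0,0,0,0.75, 0.08,0,0,0,0.7, 0.08,14,-45,13,0, 0.08,14,-45,13,0, 0.08,14,-45,13,0, 0.08,14,-45,13,0, 0.08,0,0,0,0]' 15 | tail -3; echo
```

```text
ft_force: [-0.1, -0.2, 0.4]
grip_width: 0.0801
grip_force: 0.0
```

I wrote millimetres where the rows take metres, so I'll check where the arm ended up.

```bash
python3 go.py .4247 .1228 .16 -14.5; python3 -c "
from h import *
o=robot.get_obs();print(o['tool_rot'],o['q'],o['ft_force'],o['joint_velocities'])"
```

```text
psi -14.28 roll units 0.022 shift mm after roll [-2.6 12.7 -3.6] q6 0.29 t 2.225 pos [0.413  0.1285 0.1565]
[ 0.78952625  0.61369801 -0.00382684 -0.0028992 ] [4.19047675e-02 3.91378213e-01 1.96383336e+00 3.96430992e-04
 7.95979068e-01 2.90932763e-01] [-0.14921501 -0.18429576  0.3563912 ] [-0.03879784  0.01255593 -0.14538802 -0.01508875 -0.04031221 -0.01359294]
```

The rows were clipped to the speed limit, so no harm was done and the arm is about where I intended. Next is a look with the wrist camera.

```bash
python3 -m jog '[0.08,-0.002,0.012,-0.004,0, 0.08,0,0,0,0]' >/dev/null; cat > w.py <<'E'
from h import *
import sys
l=sys.argv[1]
o=robot.get_obs();im=robot.camera('wrist');cv2.imwrite('pics/w_%d.png'%(o['time']*1000),im)
c=cam('wrist',o)
for r in robot.outline_of('wrist',l)[:2]:
    p,f=fit(l,[(c,r['region'].astype(float))],(.004,.046),[0] if 'round' in l else [-.6,-.25,0,.25,.6])
    print(l,round(r['conf'],2),np.round(r['extent']),p.round(4),np.degrees(p[2]).round(1),round(f,3))
E
python3 w.py square_drilled; python3 go.py .4247 .1228 .04 -14.5;ls pics
```

```text
square_drilled 0.58 [306. 194.  63.  61.] [ 0.4241  0.1224 -0.2383] -13.7 0.13
psi -14.59 roll units -0.009 shift mm after roll [ -0.8  -9.  122.2] q6 0.28 t 2.575 pos [0.4334 0.1213 0.1622]
scene0.png
side0.png
w_2475.png
wrist0.png
```

```bash
python3 -m jog '[0.08,-0.001,-0.009,0.04,0, 0.08,0,0,0.04,0, 0.08,0,0,0.03,0, 0.08,0,0,0.012,0, 0.08,0,0,0,0, 0.05,0,0,0,0, 0.05,0,0,0,0, 0.05,0,0,0,0, 0.05,0,0,0,0]' 15; python3 go.py .4241 .1224 .04 -14.5
```

```text
time: 3.7
position: [0.423, 0.1234, 0.0405]
tool_rot: [0.791, 0.612, 0.001, 0.001]
ft_force: [-0.7, 0.2, 6.1]
grip_width: 0.0576
grip_force: 15.0
psi -14.49 roll units 0.001 shift mm after roll [-0.6  1.3  0.5] q6 0.28 t 3.7 pos [0.423  0.1234 0.0405]
```

```bash
python3 -m jog '[0.05,0,0,-0.03,0, 0.05,0,0,-0.04,0, 0.05,0,0,-0.02,0, 0.05,0,0,0,0]' 20; python3 go.py .6307 -.2175 .06 -15.3
```

```text
time: 4.2
position: [0.4231, 0.1234, 0.131]
tool_rot: [0.791, 0.612, 0.001, 0.001]
ft_force: [-0.1, 0.2, -0.6]
grip_width: 0.058
grip_force: 20.0
psi -14.49 roll units 0.081 shift mm after roll [-274.1  290.    71.7] q6 0.28 t 4.2 pos [0.4231 0.1234 0.131 ]
```

```bash
python3 -m jog '[0.05,0,0,0,0.08, 0.05,-0.034,0.036,0,0, 0.05,-0.034,0.036,0,0, 0.05,-0.034,0.036,0,0, 0.05,-0.034,0.036,0,0, 0.05,-0.034,0.036,0,0, 0.05,-0.034,0.036,0,0, 0.05,-0.034,0.036,0,0, 0.05,-0.034,0.036,0.03,0, 0.05,0,0,0.03,0, 0.05,0,0,0,0, 0.05,0,0,0,0]'; python3 go.py .6307 -.2175 .0455 -15.3; python3 -c "
from h import *
cv2.imwrite('pics/s1.png',robot.camera('side')[180:380,250:520].repeat(2,0).repeat(2,1))"
```

```text
time: 5.7
position: [0.6278, -0.2143, 0.0692]
tool_rot: [0.795, 0.607, -0.0, -0.001]
ft_force: [0.3, 0.9, -0.6]
grip_width: 0.0576
grip_force: 20.0
psi -15.28 roll units 0.002 shift mm after roll [-2.3  3.7 23.7] q6 -0.23 t 5.7 pos [ 0.6278 -0.2143  0.0692]
```

View pics/s1.png

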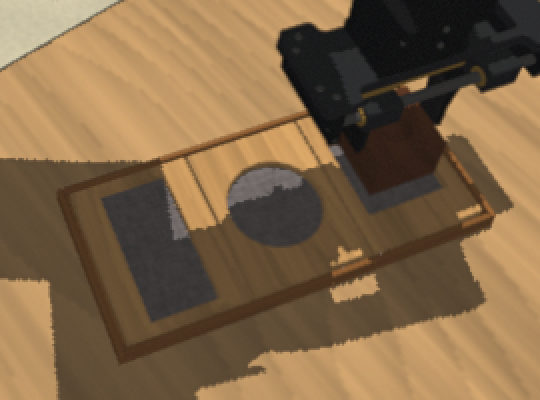

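The square sits over its recess in the crop at about (400,150). Lowering it now.

```bash
python3 -m jog '[0.05,-0.002,0.004,0.012,0, 0.05,0,0,0.007,0, 0.05,0,0,0.003,0, 0.05,0,0,0.002,0, 0.05,0,0,0,0]'; python3 go.py .6307 -.2175 .0455 -15.3
```

```text
time: 6.38
position: [0.6317, -0.2181, 0.0459]
tool_rot: [0.795, 0.607, 0.0, 0.0]
ft_force: [-1.2, -0.6, -0.5]
grip_width: 0.058
grip_force: 20.0
psi -15.3 roll units 0.0 shift mm after roll [ 0.3 -1.1  0.4] q6 -0.23 t 6.375 pos [ 0.6317 -0.2181  0.0459]
```

```bash
python3 -m jog '[0.05,0,-0.001,0.001,0, 0.08,0,0,0,0, 0.08,0,0,0,0, 0.08,0,0,-0.02,0, 0.08,0,0,-0.05,0, 0.08,0,0,-0.02,0, 0.08,0,0,0,0]'; python3 -c "
from h import *
cv2.imwrite('pics/s2.png',robot.camera('side')[180:380,250:520].repeat(2,0).repeat(2,1))
r=reg('side','square_drilled',(446,250))
if r: print(r['extent'],fit('square_drilled',[(cam('side'),r['region'].astype(float))],(.009,.051),[-.26]))"; python3 go.py .6243 .142 .13 -10
```

```text
time: 7.25
position: [0.6323, -0.2186, 0.1383]
tool_rot: [0.795, 0.607, 0.001, 0.003]
ft_force: [-0.5, 0.4, -0.2]
grip_width: 0.0803
grip_force: 0.0
[447.1, 257.9, 56.8, 52.7] (array([ 0.63074554, -0.21819288, -0.25531989]), np.float64(0.06903144742165368))
psi -15.3 roll units -0.53 shift mm after roll [353.1 -68.3   5. ] q6 -0.23 t 7.35 pos [ 0.6303 -0.2176  0.1349]
```

View pics/s2.png

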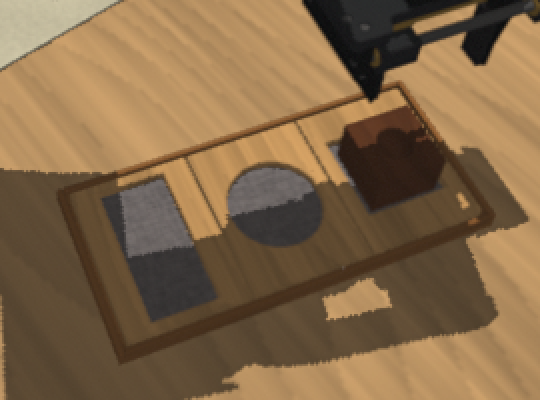

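The square lies flat in its nest (crop 395,160). Next is the round piece.

```bash
python3 -m jog '[0.078,0.043,-0.0125,0,0, 0.078,0.043,-0.0125,0,0, 0.078,0.043,-0.0125,0,0, 0.078,0.043,-0.0125,0,0, 0.078,0.043,-0.0125,0,0, 0.078,0.043,-0.0125,0,0, 0.078,0.043,-0.0125,0,0, 0.078,0.043,-0.0125,0,0, 0.078,0,0,0,0, 0.078,0,0,0,0]'; python3 w.py round_drilled; python3 go.py .6243 .142 .04 -15.3;ls pics
```

```text
time: 8.6
position: [0.6241, 0.1401, 0.1335]
tool_rot: [0.795, 0.607, -0.001, -0.0]
ft_force: [0.2, 0.7, 0.1]
grip_width: 0.0778
grip_force: 0.0
round_drilled 0.88 [317. 200.  70.  74.] [ 0.6233  0.1413 -0.0049] -0.3 0.146
psi -15.38 roll units -0.008 shift mm after roll [ 2.7 -1.  94.1] q6 0.31 t 8.7 pos [0.6247 0.1392 0.1341]
s1.png
s2.png
scene0.png
side0.png
w_2475.png
w_8600.png
wrist0.png
```

```bash
python3 -m jog '[0.078,0.002,-0.001,0.03,0, 0.078,0,0,0.03,0, 0.078,0,0,0.022,0, 0.078,0,0,0.012,0, 0.078,0,0,0,0, 0.05,0,0,0,0, 0.05,0,0,0,0, 0.05,0,0,0,0, 0.05,0,0,-0.02,0, 0.05,0,0,-0.04,0, 0.05,0,0,-0.03,0, 0.05,0,0,0,0]' 20; python3 go.py .534 -.192 .13 -15.3
```

```text
time: 10.2
position: [0.627, 0.1429, 0.135]
tool_rot: [0.795, 0.607, 0.003, 0.002]
ft_force: [-0.6, -0.4, -0.5]
grip_width: 0.0582
grip_force: 20.0
psi -15.29 roll units 0.001 shift mm after roll [-347.6   -1.4    4. ] q6 0.32 t 10.2 pos [0.627  0.1429 0.135 ]
```

```bash
python3 -m jog '[0.05,-0.043,0,0,0, 0.05,-0.043,0,0,0, 0.05,-0.043,0,0,0, 0.05,-0.043,0,0,0, 0.05,-0.043,0,0,0, 0.05,-0.043,0,0,0, 0.05,-0.043,0,0.02,0, 0.05,-0.043,0,0.03,0, 0.05,-0.003,0,0.015,0, 0.05,0,0,0,0, 0.05,0,0,0,0]'; python3 go.py .534 -.192 .0455 -15.3; python3 -c "
from h import *
print(robot.get_obs()['grip_width'])
cv2.imwrite('pics/s3.png',robot.camera('side')[180:380,250:520].repeat(2,0).repeat(2,1))"
```

```text
time: 11.58
position: [0.5334, -0.1909, 0.0661]
tool_rot: [0.794, 0.607, 0.0, 0.0]
ft_force: [0.3, -0.8, -0.7]
grip_width: 0.0582
grip_force: 20.0
psi -15.22 roll units 0.008 shift mm after roll [-0.9  0.9 20.6] q6 -0.28 t 11.575 pos [ 0.5334 -0.1909  0.0661]
0.058168964373913695
```

View pics/s3.png

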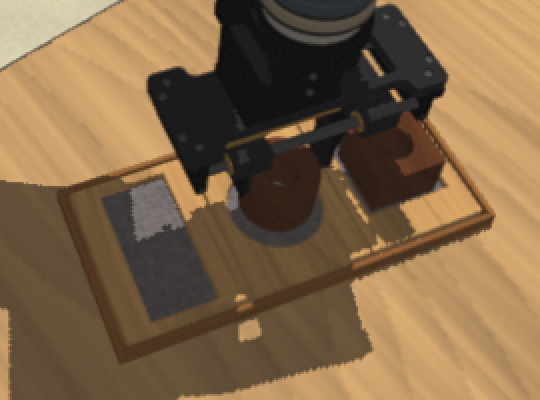

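The disc hangs over its recess (crop 280,190), but the bright spot at (278,183) could mean it's tilted. I'll check it closely before releasing.

```bash
python3 -c "
from h import *
a=robot.camera('side')[240:310,350:440];b=robot.camera('scene')[120:210,230:340]
f=lambda i:cv2.resize(np.clip(i*1.8,0,255).astype(np.uint8),(390,390),interpolation=cv2.INTER_CUBIC)
cv2.imwrite('pics/s4.png',np.hstack([f(a),f(b)]))"
```

```text
(no output)
```

View pics/s4.png

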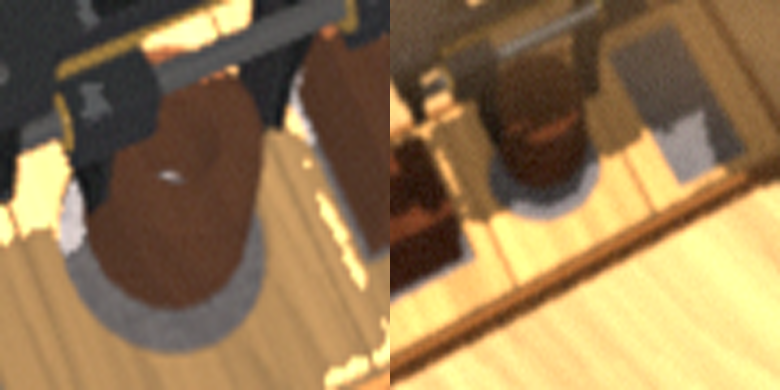

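The hole centre sits where an upright disc would show it, so the disc is upright. Lowering.

```bash
python3 -m jog '[0.05,-0.001,0.001,0.01,0, 0.05,0,0,0.007,0, 0.05,0,0,0.003,0, 0.05,0,0,0,0]';python3 -m jog '[0.05,0,0,0.0015,0, 0.05,0,0,0,0]'
```

```text
time: 12.22
position: [0.5333, -0.1929, 0.0465]
tool_rot: [0.795, 0.607, -0.0, -0.001]
ft_force: [-1.5, 2.0, 8.9]
grip_width: 0.0581
grip_force: 20.0
time: 12.48
position: [0.5333, -0.1929, 0.0464]
tool_rot: [0.795, 0.607, -0.0, -0.0]
ft_force: [-3.7, 2.3, 18.3]
grip_width: 0.0582
grip_force: 20.0
```

Contact came at the expected height, so I'll release.

```bash
python3 -m jog '[0.05,0,0,-0.001,0, 0.078,0,0,0,0, 0.078,0,0,0,0, 0.078,0,0,-0.02,0, 0.078,0,0,-0.05,0, 0.078,0,0,-0.02,0, 0.06,0,0,0,0]'; python3 -c "
from h import *
cv2.imwrite('pics/s5.png',robot.camera('side')[180:380,250:520].repeat(2,0).repeat(2,1))
r=reg('side','round_drilled',(388,275))
if r: print(r['extent'],fit('round_drilled',[(cam('side'),r['region'].astype(float))],(.009,.051),[-.26]))"; python3 go.py .4294 .256 .135 19.5
```

```text
time: 13.35
position: [0.5348, -0.194, 0.1365]
tool_rot: [0.795, 0.607, 0.001, 0.002]
ft_force: [-0.8, 0.3, -0.5]
grip_width: 0.0735
grip_force: 0.0
[389.1, 278.1, 45.9, 44.5] (array([ 0.53313884, -0.19331548, -0.26182468]), np.float64(0.11674265273199125))
psi -15.31 roll units -3.481 shift mm after roll [ 4.579e+02  5.220e+01 -2.000e-01] q6 -0.28 t 13.45 pos [ 0.5331 -0.193   0.1343]
```

View pics/s5.png

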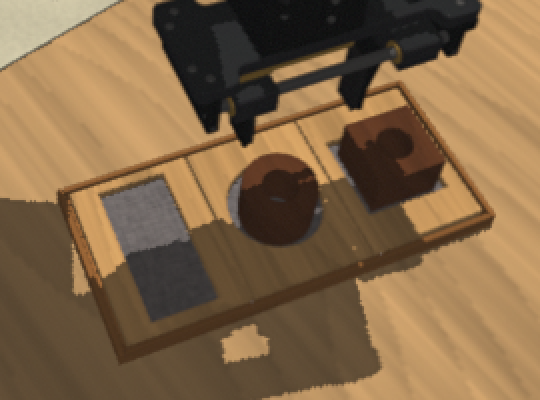

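The round is seated in the middle of its nest (crop 280,200). Next is the oblong.

```bash
python3 -m jog '[0.06,0,0,0,-0.87, 0.06,0,0,0,-0.87, 0.06,0,0,0,-0.87, 0.06,0,0,0,-0.87, 0.06,0.046,0.005,0,0, 0.06,0.046,0.005,0,0, 0.06,0.046,0.005,0,0, 0.06,0.046,0.005,0,0, 0.06,0.046,0.005,0,0, 0.06,0.046,0.005,0,0, 0.06,0.046,0.005,0,0, 0.06,0.046,0.005,0,0, 0.06,0.046,0.005,0,0, 0.06,0.042,0.007,0,0, 0.06,0,0,0,0, 0.06,0,0,0,0]'; python3 w.py oblong_drilled; python3 go.py .4294 .256 .04 19.5;ls pics|grep w_
```

```text
time: 15.45
position: [0.4297, 0.2533, 0.1341]
tool_rot: [0.577, 0.817, -0.001, -0.001]
ft_force: [-0.5, 0.4, 0.5]
grip_width: 0.06
grip_force: 0.0
oblong_drilled 0.65 [318. 200.  48. 113.] [0.4288 0.2547 0.3335] 19.1 0.161
psi 19.42 roll units -0.008 shift mm after roll [ 3.4  0.4 94.6] q6 -0.03 t 15.55 pos [0.4303 0.2527 0.1346]
w_15450.png
w_2475.png
w_8600.png
```

```bash
python3 -m jog '[0.06,0.002,0,0.03,0, 0.06,0,0,0.03,0, 0.06,0,0,0.022,0, 0.06,0,0,0.012,0, 0.06,0,0,0,0, 0.03,0,0,0,0, 0.03,0,0,0,0, 0.03,0,0,0,0]' 20; python3 -m jog '[0.03,0,0,-0.02,0, 0.03,0,0,-0.04,0, 0.03,0,0,-0.03,0, 0.03,0,0,0,0]'; python3 go.py .4376 -.1659 .13 -15.3
```

```text
time: 16.55
position: [0.43, 0.2559, 0.0419]
tool_rot: [0.577, 0.817, 0.0, 0.0]
ft_force: [-0.3, -0.7, 3.2]
grip_width: 0.0396
grip_force: 20.0
time: 17.05
position: [0.4313, 0.2564, 0.1334]
tool_rot: [0.577, 0.817, 0.002, 0.002]
ft_force: [0.8, 0.4, -1.7]
grip_width: 0.0394
grip_force: 20.0
psi 19.51 roll units 3.481 shift mm after roll [-405.7  117.5    2.7] q6 -0.03 t 17.05 pos [0.4313 0.2564 0.1334]
```

```bash
python3 -m jog '[0.03,0,0,0,0.87, 0.03,0,0,0,0.87, 0.03,0,0,0,0.87, 0.03,0,0,0,0.87, 0.03,-0.041,0.012,0,0, 0.03,-0.041,0.012,0,0, 0.03,-0.041,0.012,0,0, 0.03,-0.041,0.012,0,0, 0.03,-0.041,0.012,0,0, 0.03,-0.041,0.012,0,0, 0.03,-0.041,0.012,0,0, 0.03,-0.041,0.012,0,0, 0.03,-0.041,0.012,0.025,0, 0.03,-0.037,0.01,0.04,0, 0.03,0,0,0,0, 0.03,0,0,0,0]'; python3 go.py .4376 -.1659 .047 -15.3; python3 -c "
from h import *
cv2.imwrite('pics/s6.png',robot.camera('side')[180:380,250:520].repeat(2,0).repeat(2,1))"
```

```text
time: 19.05
position: [0.4354, -0.1659, 0.0656]
tool_rot: [0.795, 0.607, -0.0, -0.002]
ft_force: [-0.3, 0.6, -0.1]
grip_width: 0.0396
grip_force: 20.0
psi -15.32 roll units -0.002 shift mm after roll [ 0.6  2.2 18.6] q6 -0.34 t 19.05 pos [ 0.4354 -0.1659  0.0656]
```

View pics/s6.png

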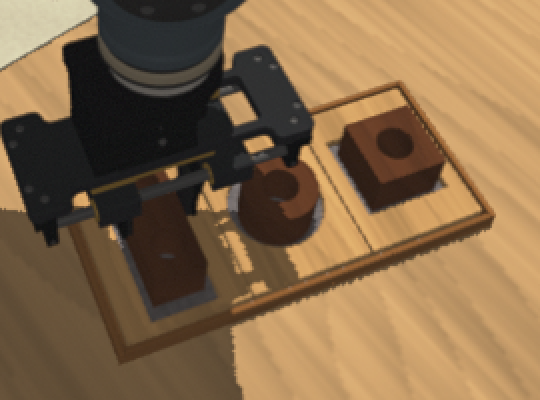

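The oblong is aligned over its recess (crop 165,240). Lowering.

```bash
python3 -m jog '[0.03,0,0.002,0.01,0, 0.03,0,0,0.005,0, 0.03,0,0,0.003,0, 0.03,0,0,0,0]'; python3 -m jog '[0.03,0,0,0.0015,0, 0.03,0,0,0,0]'
```

```text
time: 19.6
position: [0.4383, -0.1672, 0.0482]
tool_rot: [0.795, 0.607, -0.0, -0.0]
ft_force: [-0.4, -0.4, -0.4]
grip_width: 0.0399
grip_force: 20.0
time: 19.85
position: [0.4386, -0.1676, 0.0469]
tool_rot: [0.795, 0.607, 0.0, 0.0]
ft_force: [-0.4, 0.4, -0.5]
grip_width: 0.0398
grip_force: 20.0
```

```bash
python3 -m jog '[0.03,0,0,0.001,0, 0.03,0,0,0,0, 0.06,0,0,0,0, 0.06,0,0,0,0, 0.06,0,0,-0.02,0, 0.06,0,0,-0.05,0, 0.06,0,0,-0.05,0, 0.06,0.05,0,-0.02,0, 0.06,0.05,0,0,0, 0.06,0.05,0,0,0, 0.06,0,0,0,0]'; python3 -c "
from h import *
a=robot.camera('side')
for l,n in [('oblong_drilled',(330,300)),('round_drilled',(388,275)),('square_drilled',(446,255))]:
    r=reg('side',l,n)
    if r: print(l,fit(l,[(cam('side'),r['region'].astype(float))],(.009,.051),[-.26]))
cv2.imwrite('pics/s7.png',np.hstack([cv2.resize(a[60:370,140:520],(480,392)),cv2.resize(robot.camera('scene')[130:380,200:500],(320,392))]))"
```

```text
time: 21.22
position: [0.4779, -0.0199, 0.1856]
tool_rot: [0.793, 0.609, 0.0, -0.0]
ft_force: [-0.1, -0.4, -0.5]
grip_width: 0.0599
grip_force: 0.0
round_drilled (array([ 0.53229199, -0.19433924, -0.26123833]), np.float64(0.09211885973403755))
square_drilled (array([ 0.62994929, -0.21850298, -0.26436432]), np.float64(0.045086552762571896))
```

View pics/s7.png

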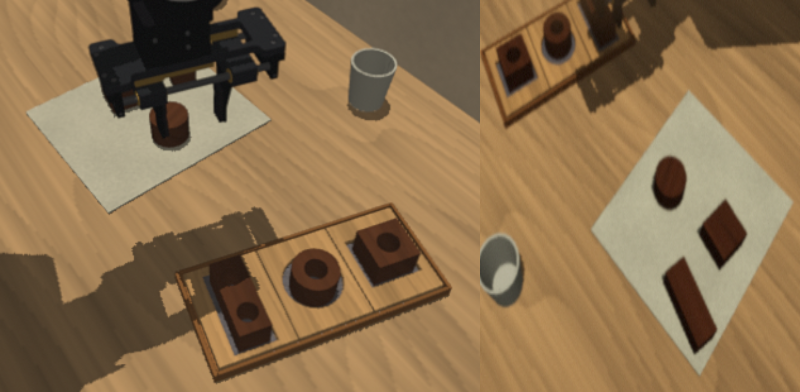

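All three pieces are in their nests and the three blanks still stand on the board. The far end of the oblong is in shadow, so I'll move the arm aside and check its seat.

```bash
python3 -m jog '[0.06,0.03,0.05,-0.03,0, 0.06,0.03,0.05,-0.03,0, 0.06,0,0.05,0,0, 0.06,0,0,0,0, 0.06,0,0,0,0]' >/dev/null; python3 -c "
from h import *
a=robot.camera('side')
l='oblong_drilled'
for r in robot.outline_of('side',l)[:2]: print(r['conf'],r['extent'],fit(l,[(cam('side'),r['region'].astype(float))],(.009,.051),[-.26]))
cv2.imwrite('pics/s8.png',cv2.resize(a[230:370,270:450],(720,560),interpolation=cv2.INTER_CUBIC))"
```

```text
0.65 [330.1, 302.1, 50.0, 76.6] (array([ 0.43801199, -0.16695819, -0.28463595]), np.float64(0.07677041105160776))
```

View pics/s8.png

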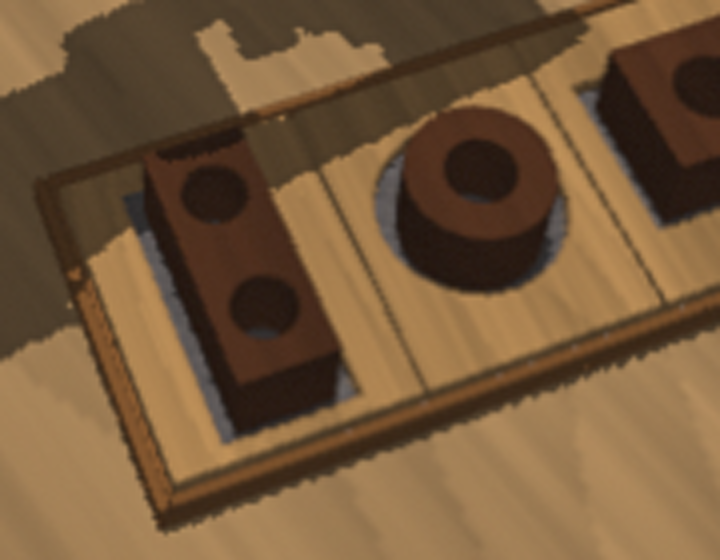

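The picture shows the oblong flat within its recess (240,290), with grey floor visible round it. The fit is within 1.5 mm of the nest centre, so I'm handing in.

```bash
python3 -c "
from rig import robot
print(robot.hand_in())"
```

```text
the job is handed in; nothing more can be done
None
```

The round, square and oblong drilled pieces each lie flat in their own nests, the three blanks still stand on the drying board, and the job was handed in at about 22 s of the 83 s allowed.

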